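Plug in the blade cartridge and wedge it fast

ROBOT

A 7-joint arm with a two-finger parallel gripper is mounted at the origin on the work surface. World frame = base frame: x ahead of the robot, y to its left, z up, the work surface at z = 0. Lengths are in m, angles in rad, forces in N, time in s.
With the tool pointing down it reaches from about 0.4 to 0.85 m from the base axis. Payload 10.4 kg.
Tool frame: the origin (TCP) lies between the finger pads; the fingertips stand 17 mm ahead of it and the grasp point (between the pads) lies 2 mm behind it; x points along the fingers, y is the direction in which the jaws open and shut, and the axes are right-handed (so a half turn about x gives the same grasp; the last joint's range is limited). The gripper opens to 87 mm and grips with 3 to 60 N. Pads are 19 mm wide; open, the fingers measure 117 mm over their backs; the gripper's body (75 mm by 190 mm) begins 51 mm behind the grasp point.
Start: joints at [1.32, 0.332, -0.065, 1.46, 0.022, 1.35, -0.088], TCP at [0.141, -0.609, 0.24] pointing down, gripper open.
Joint ranges: [-2.6, 2.6], [-0.5, 2.12], [-1.47, 1.34], [0.16, 2.42], [-1.27, 4.41], [0.06, 2.06], [-2.6, 2.6]. Speed limits (rad/s): [2.22, 2.22, 2.79, 2.79, 3.14, 3.14, 3.14].

INTERFACE

Orientations are given as a unit quaternion [x, y, z, w].
In Python, from bench import r, optics, close_job gives the robot as it stands.
- The arm moves only by the shell command python3 -m inch 'ROWS' [OPENING] [FORCE]. ROWS is JSON, a list of rows, each an object with "translation": the shift along the tool's x, y, z in cm, a list of three; "spin": the turn about the tool's x in degrees. In form: [{"translation": [tx, ty, tz], "spin": spin}, ...]. A call has 1 to 20 rows; each row shifts and turns the pose as measured when the row begins, along the tool's axes as they then stand; what a row does not reach is not made up. A row lasts 1/8 s, in which the tool goes at most 62.5 mm and 10.7 degrees, less where a joint would pass 70% of its speed; a pose out of reach is approached as far as the arm can. A call is refused whole if a number of a shift passes 6.25 or a number of a turn 10.7, either way. A call with a gripper value outside its range is refused whole. OPENING is the closure, from 0 (fully open) to 1 (shut), set as the call begins (- or left out, the last holds). The fingers move at their own pace and stop on an object; FORCE is the grip in N (left out, the last holds). Time passes only in rows, so rows that do not move let the fingers close. It gives the time, the measured TCP pose, the force and the opening at its end, in the units of the state.
- r.read_state(): the state, without advancing time (a new reading comes with each control period).
- optics.camera(name): name is "scene" or "top" or "wrist"; returns the picture (400x640x3 uint8, red, green, blue); there is no depth.
- optics.camera_model(name): a dict with "camera_matrix" (3x3 intrinsics, pixels), "world_from_camera" (4x4, takes a point from camera to world coordinates); the wrist camera has in their place "tool_from_camera" (4x4, takes a point from camera to tool coordinates, whose origin is the TCP and whose axes are the tool frame's). Camera axes: x right, y down, z forward; pixel columns grow to the right and rows downward; lengths in m; the calibration is good to about 2 mm. A picture is of the moment at which its call begins: read the wrist's pose just before it. camera_model takes no time and is no camera call.
- close_job(): hands the job in, once; it reports no verdict.
The state is a dict: "time": time; "joint_positions": joint angles; "joint_vel": joint speeds; "joint_torque": joint torques, N m; "ee_pos": TCP position; "eef_rot": TCP orientation; "ft_force": force on the tool from outside, world axes, zero at the start; "torque": the same for the moment, N m; "width": finger opening in m.
Only numpy, scipy, OpenCV 4.12 (cv2) and the standard library are available. Lean on these libraries where they do the work, as an engineer would, in place of code of your own. Each camera call takes 0.05 s, during which the arm holds its last target.

TASK

Take the grey filter cartridge from its black stand and plug it into the white socket of the blue test fixture so that all five brass blades are in their slots and it is fully home; the socket floats a few millimetres in its well, so feel for the slots instead of ramming the blades. Then push the orange thumb wedge along its channel until it jams and the steel clamp bar holds the cartridge tight, let go, and leave the other things on the bench where they are.

Things in the scene. Friction and masses are not known exactly. Their poses are not given: they have to be found in the camera images.
- cartridge: Loose grey box 40 (x) x 112 (y) x 22 mm (z), about 0.25 kg, with a black grip rib on top and five brass blades in a row along y underneath. Origin: centre of the box's underside, where the blades begin; z up. Same either way round (half turn about z). It starts level in the stand, origin 26 mm above the table; fully home in the socket its origin is 34 mm above the table.
- blades (a point): Centre of the cartridge's blade row, at the tips, 14 mm below its origin. Blades: pitch 20 mm (y = -40, -20, 0, 20, 40 mm), each 16 (x) x 4 mm (y), 14 mm long, tips slightly tapered. Tips resting on top of the socket strip put the cartridge's origin 48 mm above the table.
- rib_top (a point): Centre of the top of the cartridge's black grip rib, 50 mm above its origin. The rib is 14 (x) x 50 (y) x 28 mm tall, standing on the box's top (22 mm above the origin): pinch it across x.
- stand: Fixed black plastic stand, 64 x 132 mm, with two end blocks 26 mm high on which the ends of the cartridge's underside rest, blades hanging free between them; end lips 33 mm high. Origin: centre of its underside on the table; the cartridge's row lies along its y.
- fixture: Fixed clamping fixture on an 8 mm base plate 140 x 174 mm. Origin: on the table, under the middle of the socket well; x points away from the wedge, y along the slot row, z up. White socket strip at x = 0, clamp bar and wedge on the -x side. A steel anvil wall on the +x side, inner face at x = 22.5 mm, top 52 mm high, leaves 2.5 mm beside a centred cartridge.
- well (a point): Middle of the socket well (fixed to the fixture, at its x = y = 0), 34 mm up, level with the strip's top. The white strip, 44 (x) x 128 mm (y), has five slots, each 6.2 (y) x 23 mm (x), pitch 20 mm along y, 0.5 mm chamfers, deeper than the blades. It floats: its middle slot lies anywhere within 9 mm either way of this point along y (not reported); stiff friction (18 N) keeps it still.
- clamp_bar: Steel bar 44 mm wide (y), sliding along the fixture's x, 38 to 52 mm above the table. Origin: coincides with the fixture's when the bar is fully back, and moves with the bar to +x by 0.3 of the wedge's travel. Its nose face is at x = -27 mm from this origin. Moved 9.5 mm forward it pins the cartridge against the anvil.
- wedge (a joint): Travel of the orange thumb wedge along the fixture's +y, m: 0 slack, 0.045 end of channel; it starts at 0 to 0.008. Dry friction of about 5 N resists it and holds it where it is left. With the cartridge home it meets firm resistance at about 0.031 to 0.034; pushing the tab there with about 15 N jams it, and it stays jammed.
- wedge_tab (a point): Centre of the top of the wedge's orange thumb tab. The tab is upright, 16 (fixture x) x 10 (fixture y) x 26 mm tall; its top is 78 mm above the table and the wedge's flat top at its foot 52 mm. Push it towards the fixture's +y from its -y side.
- screwdriver: Bystander: red-handled screwdriver, 160 mm, lying on the bench.
- spanner: Bystander: steel spanner, 150 mm, lying on the bench.
- finned_load: Bystander: dark finned cylinder, 33 mm across, 54 mm tall, origin under its centre.
- adapter: Bystander: brass connector adapter, 18 mm across, 30 mm tall, origin under its centre.
- jar: Bystander: amber jar with blue cap, 52 mm across, 60 mm tall, origin under its centre.
- parts_tray: Bystander: blue two-part tray, 90 x 120 x 25 mm, origin under its centre.

How it is judged:
By the outcome, as a careful person would: the job done as asked, in the order asked, and still so for the second after the job is handed in, with the robot touching nothing.
It also fails if it takes over 72 s, if anything falls off the work surface, if the arm or the gripper's body presses on something with over 40 N, if the wrist force passes 120 N, or if a joint passes its speed limit or range.

## Working session

There is one attempt and no reset: what is moved stays moved. The work goes in short steps, Python scripts to look and compute and a shell command to move; the robot and the scene stay as the last step left them, time stands still between calls to the robot, and variables do not carry over. Pictures are saved under pics/ and viewed, and the job is handed in when it is done.

```bash
ls; mkdir -p pics; python3 - <<'E'
from bench import r, optics
import cv2,numpy as np
np.set_printoptions(precision=4,suppress=True)
s=r.read_state(); print({k:np.round(v,4) for k,v in s.items()})
for n in ("scene","top","wrist"):
    cv2.imwrite(f"pics/{n}0.png",optics.camera(n)[:,:,::-1]); print(n,optics.camera_model(n))
E
```

```text
pics
{'time': np.float64(0.0), 'joint_positions': array([ 1.3204,  0.3329, -0.0647,  1.4609,  0.0216,  1.3499, -0.0885]), 'joint_vel': array([-0.0008, -0.0006, -0.0007,  0.0004,  0.0003, -0.0001,  0.0004]), 'joint_torque': array([ -0.001 , -62.3263,   0.0241, -38.9898,  -0.0612,   0.0398,
         0.0002]), 'ee_pos': array([ 0.1411, -0.6085,  0.2387]), 'eef_rot': array([-0.7024, -0.0809,  0.7026, -0.0799]), 'ft_force': array([-0.3628, -0.0509,  0.2721]), 'torque': array([0.0223, 0.0094, 0.0315]), 'width': np.float64(0.0872)}
scene {'camera_matrix': array([[436.2197,   0.    , 316.619 ],
       [  0.    , 436.2197, 197.503 ],
       [  0.    ,   0.    ,   1.    ]]), 'world_from_camera': array([[ 0.3934,  0.7718, -0.4996,  1.1147],
       [ 0.9193, -0.3361,  0.2047, -0.2247],
       [-0.0099, -0.5398, -0.8417,  0.9556],
       [ 0.    ,  0.    ,  0.    ,  1.    ]])}
top {'camera_matrix': array([[468.9349,   0.    , 319.8676],
       [  0.    , 468.9349, 198.5915],
       [  0.    ,   0.    ,   1.    ]]), 'world_from_camera': array([[ 0.0164, -0.9918,  0.1268,  0.3905],
       [-0.9997, -0.0184, -0.0146,  0.0012],
       [ 0.0168, -0.1265, -0.9918,  1.5472],
       [ 0.    ,  0.    ,  0.    ,  1.    ]])}
wrist {'camera_matrix': array([[289.5914,   0.    , 320.9825],
       [  0.    , 289.5914, 202.152 ],
       [  0.    ,   0.    ,   1.    ]]), 'tool_from_camera': array([[ 0.0004, -0.3   ,  0.9539, -0.1451],
       [ 1.    , -0.0004, -0.0006, -0.    ],
       [ 0.0006,  0.9539,  0.3   , -0.0826],
       [ 0.    ,  0.    ,  0.    ,  1.    ]])}
```

View pics/scene0.png

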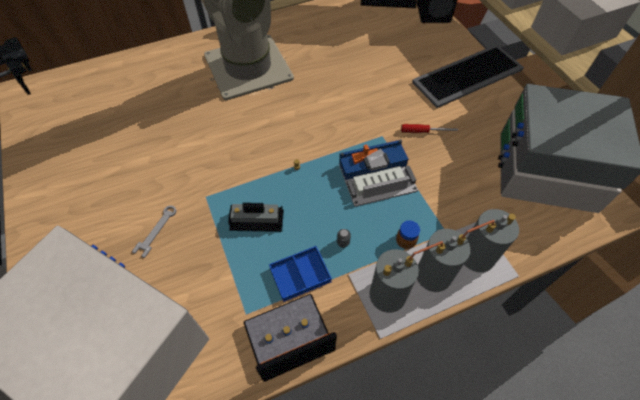

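View pics/top0.png

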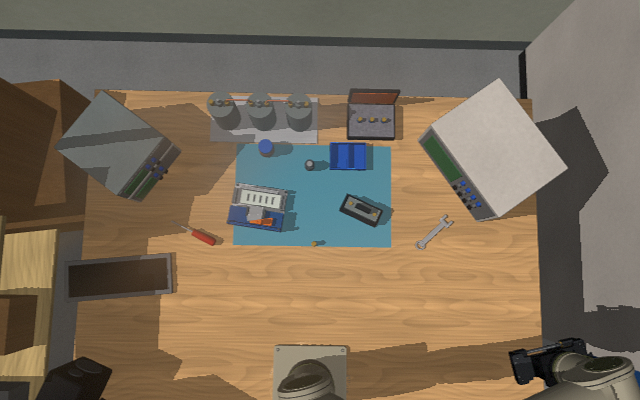

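View pics/wrist0.png

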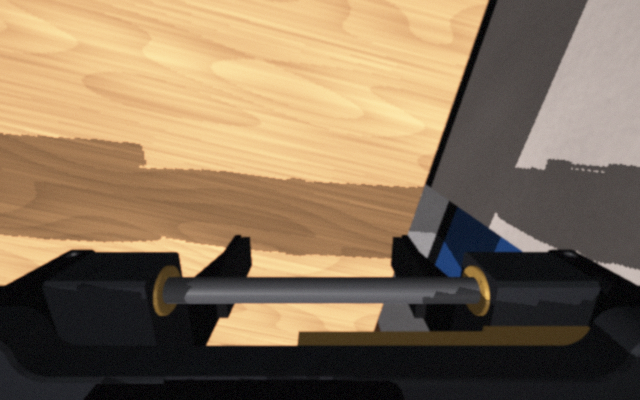

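The scene and top views show the cartridge in its stand at top pixel (362,209). The fixture is at (260,205), with the wedge and clamp on the robot side. Next I'll enlarge both.

```bash
python3 - <<'E'
import cv2
t=cv2.imread("pics/top0.png")
cv2.imwrite("pics/t_fix.png",cv2.resize(t[170:245,215:305],None,fx=8,fy=8,interpolation=cv2.INTER_CUBIC))
cv2.imwrite("pics/t_st.png",cv2.resize(t[180:240,325:400],None,fx=8,fy=8,interpolation=cv2.INTER_CUBIC))
s=cv2.imread("pics/scene0.png")
cv2.imwrite("pics/s_fix.png",cv2.resize(s[130:215,325:425],None,fx=7,fy=7,interpolation=cv2.INTER_CUBIC))
cv2.imwrite("pics/s_st.png",cv2.resize(s[190:240,215:300],None,fx=8,fy=8,interpolation=cv2.INTER_CUBIC))
E
```

```text
(no output)
```

View pics/t_fix.png

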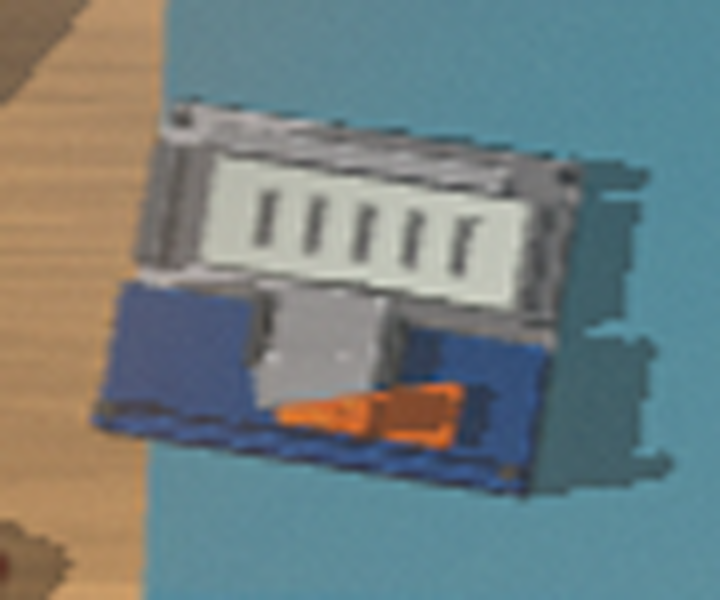

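View pics/t_st.png

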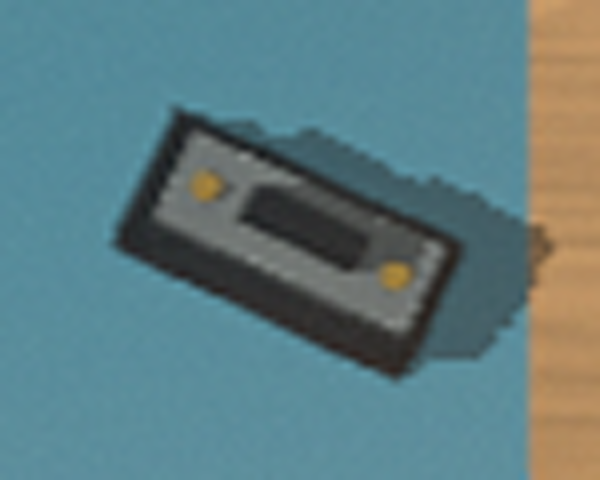

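View pics/s_fix.png

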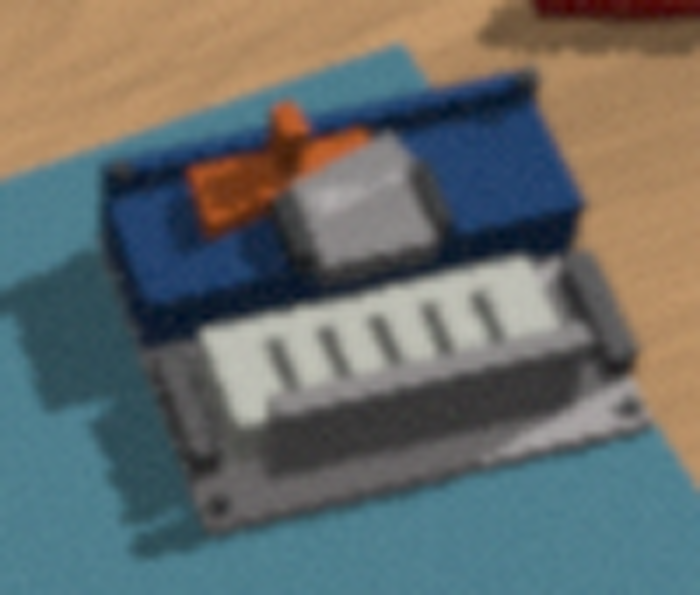

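View pics/s_st.png

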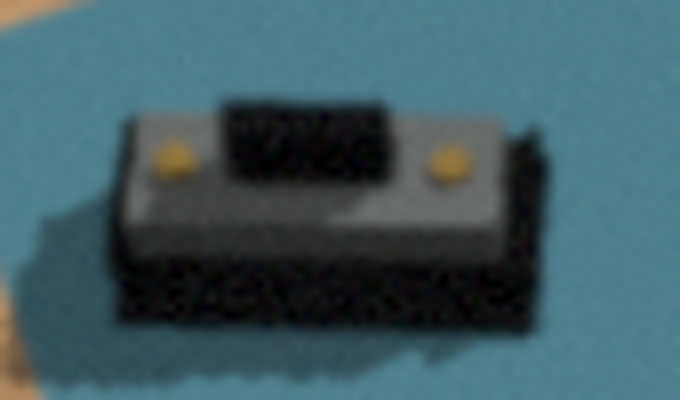

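```bash
cat > h.py <<'E'
import numpy as np,cv2
from bench import r,optics
from scipy.spatial.transform import Rotation as R
np.set_printoptions(precision=4,suppress=True)
def ray(name,uv,z,s=None):
    m=optics.camera_model(name);K=m["camera_matrix"]
    if name=="wrist":
        T=np.eye(4);T[:3,:3]=R.from_quat(s["eef_rot"]).as_matrix();T[:3,3]=s["ee_pos"];T=T@m["tool_from_camera"]
    else: T=m["world_from_camera"]
    uv=np.atleast_2d(np.asarray(uv,float))
    d=np.c_[(uv[:,0]-K[0,2])/K[0,0],(uv[:,1]-K[1,2])/K[1,1],np.ones(len(uv))]@T[:3,:3].T
    return T[:3,3]+d*((z-T[2,3])/d[:,2])[:,None]
def crop(uv,f,ox,oy): return (np.asarray(uv,float)+.5)/f-.5+[ox,oy]
E
python3 - <<'E'
from h import *
def show(l,p):
    print(l,(p*1000).round(1)[:,:2].tolist(),"mean",(p.mean(0)*1000).round(1)[:2])
    d=p[-1]-p[0]; print("   ang",np.degrees(np.arctan2(d[1],d[0])).round(2),"len",np.linalg.norm(d)*1000)
T=lambda uv,z,ox,oy:ray("top",crop(uv,8,ox,oy),z)
show("t buttons",T([(205,186),(395,275)],.050,325,180))
show("t box",T([(193,122),(152,217),(408,333),(450,240)],.048,325,180))
show("t slots",T([(266,219),(315,226),(364,233),(411,240),(464,246)],.034,215,170))
show("t strip",T([(216,155),(203,258),(516,306),(530,205)],.034,215,170))
show("t base screws",T([(182,116),(568,176)],.008,215,170))
show("t tab?",T([(425,390),(425,430)],.065,215,170))
show("s slots",ray("scene",crop([(285,364),(335,357),(386,344),(437,328),(488,318)],7,325,130),.034))
show("s screws",ray("scene",crop([(218,505),(630,408)],7,325,130),.008))
show("s tabtop",ray("scene",crop([(287,108)],7,325,130),.078))
show("s buttons",ray("scene",crop([(176,160),(452,162)],8,215,190),.050))
show("s ribtop",ray("scene",crop([(230,104),(388,104)],8,215,190),.076))
E
```

```text
t buttons [[570.0, -118.6], [535.4, -195.3]] mean [ 552.7 -156.9]
   ang -114.28 len 84.09811941007881
t box [[596.1, -113.7], [557.2, -97.5], [512.3, -200.8], [550.1, -217.7]] mean [ 553.9 -157.4]
   ang -113.87 len 113.71119541549648
t slots [[585.0, 213.0], [582.5, 193.0], [580.0, 173.1], [577.5, 154.0], [575.4, 132.5]] mean [580.1 173.1]
   ang -96.77 len 81.09838026947813
t strip [[610.8, 234.2], [568.6, 237.9], [551.3, 110.7], [592.7, 106.2]] mean [580.8 172.2]
   ang -98.06 len 129.31902941705155
t base screws [[630.7, 252.9], [608.6, 92.6]] mean [619.6 172.7]
   ang -97.85 len 161.78801093834056
t tab? [[514.0, 143.5], [498.1, 143.0]] mean [506.1 143.2]
   ang -178.26 len 15.842466003162636
s slots [[572.9, 133.0], [577.5, 151.3], [579.8, 171.1], [580.9, 191.7], [584.4, 211.1]] mean [579.1 171.6]
   ang 81.65 len 78.89109670625209
s screws [[604.1, 92.5], [626.9, 252.0]] mean [615.5 172.3]
   ang 81.85 len 161.08734800552767
s tabtop [[496.1, 168.3]] mean [496.1 168.3]
   ang 0.0 len 0.0
s buttons [[531.6, -196.5], [565.7, -119.8]] mean [ 548.6 -158.1]
   ang 66.0 len 83.94348844006738
s ribtop [[536.1, -176.6], [554.9, -133.4]] mean [ 545.5 -155. ]
   ang 66.48 len 47.12853531851793
```

```bash
cat >> h.py <<'E'
def plan(x,y,z,axdeg):
    """needed move: axdeg = world direction of the row (cartridge y); tool z is to lie along it (mod 180)"""
    s=r.read_state();M=R.from_quat(s["eef_rot"]).as_matrix();p=s["ee_pos"]
    a=np.degrees(np.arctan2(M[1,2],M[0,2]))
    d=(axdeg-a+90)%180-90   # world ccw turn
    # tool x points down -> spin = -world turn
    print("t %.2f"%s["time"],"pos",p,"toolx",M[:,0],"tool z dir %.2f"%a,"spin needed %.2f"%(-d),"w %.4f"%s["width"],"F",s["ft_force"].round(1),"T",s["torque"].round(2))
    print("shift tool cm, now:",M.T@(np.array([x,y,z])-p)*100)
    M2=M@R.from_euler('x',-d,degrees=True).as_matrix()
    print("shift tool cm, after spin:",M2.T@(np.array([x,y,z])-p)*100)
    return s
E
python3 -c "
from h import *
plan(.551,-.157,.22,66.2);print(r.read_state()['joint_positions'])"
```

```text
t 0.15 pos [ 0.1411 -0.6086  0.239 ] toolx [-0.0003  0.001  -1.    ] tool z dir -166.95 spin needed -53.15 w 0.0867 F [-0.3  0.1  0.2] T [ 0.01 -0.05  0.03]
shift tool cm, now: [  1.9302 -34.7296 -50.1327]
shift tool cm, after spin: [  1.9302  19.284  -57.8581]
[ 1.3204  0.3327 -0.0647  1.4608  0.0216  1.3499 -0.0885]
```

```bash
python3 -m inch '[{"translation":[0.1,-2.9,-4.2],"spin":0},{"translation":[0.1,-2.9,-4.2],"spin":0},{"translation":[0.1,-2.9,-4.2],"spin":0},{"translation":[0.1,-2.9,-4.2],"spin":0},{"translation":[0.1,-2.9,-4.2],"spin":0},{"translation":[0.1,-2.9,-4.2],"spin":0},{"translation":[0.1,-2.9,-4.2],"spin":0},{"translation":[0.1,-2.9,-4.2],"spin":0},{"translation":[0.1,-2.9,-4.2],"spin":0},{"translation":[0,0,0],"spin":-10},{"translation":[0,0,0],"spin":-10},{"translation":[0,0,0],"spin":-10},{"translation":[0,0,0],"spin":-10}]'
python3 -c "
from h import *
plan(.551,-.157,.22,66.2);print(r.read_state()['joint_positions'])"
```

```text
time: 1.78
ee_pos: [0.4587, -0.2558, 0.2265]
eef_rot: [-0.629, -0.324, 0.63, -0.32]
ft_force: [0.5, -0.1, 0.7]
width: 0.0871
t 1.77 pos [ 0.4587 -0.2558  0.2265] toolx [-0.0038  0.004  -1.    ] tool z dir -125.81 spin needed -12.01 w 0.0871 F [ 0.5 -0.1  0.7] T [ 0.03 -0.04  0.03]
shift tool cm, now: [  0.6517   1.7064 -13.411 ]
shift tool cm, after spin: [  0.6517   4.4589 -12.7627]
[ 0.8482  0.1568 -0.4666  1.7174  0.0708  1.2897 -0.2585]
```

```bash
python3 -m inch '[{"translation":[0,0,0],"spin":-6},{"translation":[0,0,0],"spin":-6},{"translation":[1,1.4,-4],"spin":0},{"translation":[2,1.5,-4.2],"spin":0},{"translation":[2,1.5,-4.2],"spin":0},{"translation":[0,0,0],"spin":0}]'
python3 - <<'E'
from h import *
s=plan(.551,-.157,.17,66.2)
cv2.imwrite("pics/w1.png",optics.camera("wrist")[:,:,::-1])
E
```

```text
time: 2.52
ee_pos: [0.5494, -0.1574, 0.1739]
eef_rot: [-0.59, -0.39, 0.592, -0.386]
ft_force: [-0.2, 0.2, 0.2]
width: 0.0872
t 2.52 pos [ 0.5494 -0.1574  0.1739] toolx [-0.0052  0.0042 -1.    ] tool z dir -113.41 spin needed 0.39 w 0.0872 F [-0.2  0.2  0.2] T [-0.06  0.02 -0.02]
shift tool cm, now: [ 0.3922  0.1346 -0.1027]
shift tool cm, after spin: [ 0.3922  0.1339 -0.1036]
```

View pics/w1.png

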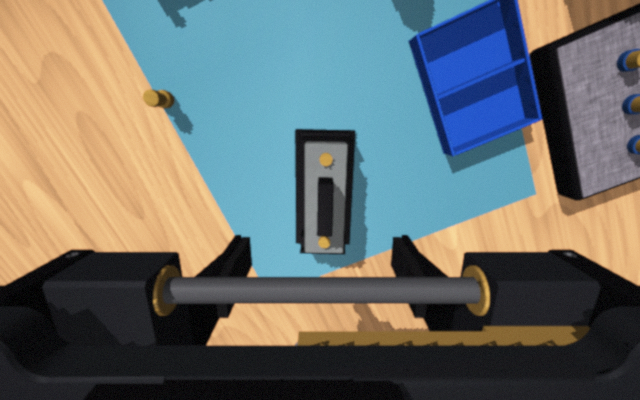

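The wrist view shows the cartridge centred, with buttons at about (326,160) and (324,242) and the rib around (325,208).

```bash
python3 - <<'E'
import cv2
s=cv2.imread("pics/w1.png")
cv2.imwrite("pics/w1c.png",cv2.resize(s[120:260,280:370],None,fx=4,fy=4,interpolation=cv2.INTER_CUBIC))
E
```

```text
(no output)
```

View pics/w1c.png

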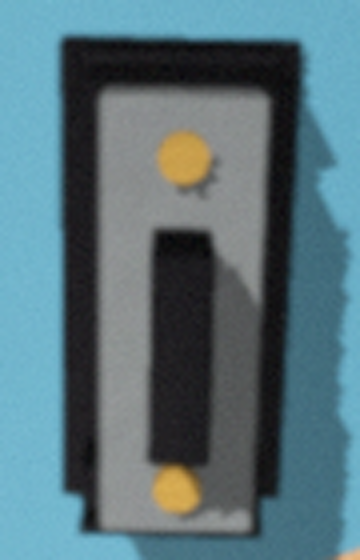

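```bash
cat > m1.py <<'E'
from h import *
s=dict(ee_pos=np.array([.5494,-.1574,.1739]),eef_rot=np.array([-0.59,-0.39,0.592,-0.386]))
f=lambda uv,z:ray("wrist",crop(uv,4,280,120),z,s)
for l,uv,z in (("btn",[(184,158),(177,489)],.051),("box",[(98,88),(270,92),(257,532),(83,530)],.048),("rib",[(155,252),(212,252),(208,462),(150,462)],.076)):
    p=f(uv,z);print(l,p.mean(0)*1000, np.linalg.norm(np.diff(p,axis=0),axis=1)*1000,[np.degrees(np.arctan2(*(a[1::-1]))).round(1) for a in np.diff(p,axis=0)])
E
python3 m1.py; python3 -c "
from h import *
plan(.551,-.157,.069,66.2)"
```

```text
btn [ 551.1483 -159.8343   51.    ] [83.9532] [np.float64(-114.4)]
box [ 550.68   -158.6089   48.    ] [ 39.6138 112.2328  45.1056] [np.float64(-24.7), np.float64(-113.6), np.float64(156.1)]
rib [ 551.6483 -158.8948   76.    ] [12.271  49.1037 13.2199] [np.float64(-23.3), np.float64(-113.8), np.float64(156.8)]
t 2.58 pos [ 0.5487 -0.1597  0.1747] toolx [-0.0048  0.0027 -1.    ] tool z dir -113.56 spin needed 0.24 w 0.0871 F [0.3 0.2 0.3] T [-0.05 -0.06  0.05]
shift tool cm, now: [10.5677  0.1565 -0.3335]
shift tool cm, after spin: [10.5677  0.1551 -0.3342]
```

```bash
python3 -m inch '[{"translation":[2.5,0.1,0],"spin":0},{"translation":[2.5,0.1,0],"spin":0},{"translation":[0,0,0],"spin":0}]'; python3 -c "
from h import *
plan(.551,-.1587,.069,66.2)
plan(.551,-.1587,.069,66.2)"
```

```text
time: 2.95
ee_pos: [0.5495, -0.1642, 0.1248]
eef_rot: [-0.591, -0.387, 0.594, -0.385]
ft_force: [-0.3, -0.5, 0.7]
width: 0.087
t 2.95 pos [ 0.5495 -0.1642  0.1248] toolx [-0.004   0.0001 -1.    ] tool z dir -113.80 spin needed 0.00 w 0.0870 F [-0.3 -0.5  0.7] T [-0.02 -0.07 -0.03]
shift tool cm, now: [ 5.5809 -0.0595 -0.5742]
shift tool cm, after spin: [ 5.5809 -0.0595 -0.5742]
t 2.95 pos [ 0.5495 -0.1642  0.1248] toolx [-0.004   0.0001 -1.    ] tool z dir -113.80 spin needed 0.00 w 0.0870 F [-0.3 -0.5  0.7] T [-0.02 -0.07 -0.03]
shift tool cm, now: [ 5.5809 -0.0595 -0.5742]
shift tool cm, after spin: [ 5.5809 -0.0595 -0.5742]
```

```bash
python3 -m inch '[{"translation":[0,0,-0.6],"spin":0},{"translation":[0,0,0],"spin":0},{"translation":[0,0,0],"spin":0}]'; python3 - <<'E'
from h import *
s=plan(.551,-.1587,.069,66.2)
im=optics.camera("wrist")[:,:,::-1]
print(s["joint_vel"])
cv2.imwrite("pics/w2.png",im);cv2.imwrite("pics/w2c.png",cv2.resize(im[80:280,260:390],None,fx=3,fy=3,interpolation=cv2.INTER_CUBIC))
plan(.551,-.1587,.069,66.2)
E
```

```text
time: 3.32
ee_pos: [0.5529, -0.1597, 0.128]
eef_rot: [-0.592, -0.385, 0.593, -0.386]
ft_force: [0.4, -0.3, 0.9]
width: 0.0867
t 3.33 pos [ 0.5529 -0.1597  0.128 ] toolx [-0.0006 -0.0016 -1.    ] tool z dir -113.89 spin needed -0.09 w 0.0867 F [ 0.4 -0.3  0.9] T [-0.03 -0.07  0.02]
shift tool cm, now: [ 5.9004 -0.2169 -0.0262]
shift tool cm, after spin: [ 5.9004 -0.2169 -0.0265]
[-0.0028 -0.0091 -0.0048 -0.0044 -0.0031  0.0029  0.0009]
t 3.38 pos [ 0.5529 -0.1596  0.128 ] toolx [-0.0005 -0.0016 -1.    ] tool z dir -113.89 spin needed -0.09 w 0.0870 F [0.4 0.7 0.2] T [-0.06 -0.01  0.01]
shift tool cm, now: [ 5.9002 -0.2167 -0.0154]
shift tool cm, after spin: [ 5.9002 -0.2167 -0.0157]
```

View pics/w2c.png

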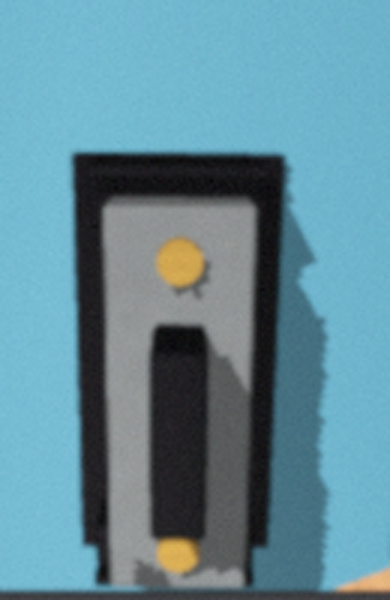

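```bash
python3 - <<'E'
from h import *
s=r.read_state()
f=lambda uv,z:ray("wrist",crop(uv,3,260,80),z,s)
for l,uv,z in (("btn",[(180,261),(178,553)],.051),("box",[(103,198),(257,203),(248,580),(109,580)],.048),("rib",[(152,353),(207,353),(206,538),(153,538)],.076)):
    p=f(uv,z);print(l,p.mean(0)*1000, np.linalg.norm(np.diff(p,axis=0),axis=1)*1000,[np.degrees(np.arctan2(*(a[1::-1]))).round(1) for a in np.diff(p,axis=0)])
E
```

```text
btn [ 551.2577 -159.6823   51.    ] [84.6672] [np.float64(-114.4)]
box [ 552.2113 -157.6694   48.    ] [ 39.4493 109.7202  40.8943] [np.float64(-25.7), np.float64(-113.9), np.float64(156.1)]
rib [ 551.7762 -159.3099   76.    ] [13.008  48.8901 13.4308] [np.float64(-23.9), np.float64(-113.8), np.float64(156.1)]
```

```bash
python3 -m inch '[{"translation":[2,-0.15,0],"spin":0},{"translation":[2,0,0],"spin":0},{"translation":[1.7,0,0],"spin":0},{"translation":[0,0,0],"spin":0},{"translation":[0,0,0],"spin":0}]'; python3 - <<'E'
from h import *
s=plan(.5515,-.1593,.069,66)
E
```

```text
time: 4.0
ee_pos: [0.5524, -0.1594, 0.0697]
eef_rot: [-0.593, -0.385, 0.593, -0.387]
ft_force: [-0.9, -0.5, 0.6]
width: 0.0871
t 4.00 pos [ 0.5524 -0.1594  0.0697] toolx [ 0.0011 -0.0021 -1.    ] tool z dir -113.89 spin needed 0.11 w 0.0871 F [-0.9 -0.5  0.6] T [-0.01 -0.06 -0.02]
shift tool cm, now: [ 0.0706 -0.0867  0.0273]
shift tool cm, after spin: [ 0.0706 -0.0866  0.0275]
```

```bash
python3 -m inch '[{"translation":[0,-0.08,0],"spin":0},{"translation":[0,0,0],"spin":0},{"translation":[0,0,0],"spin":0},{"translation":[0,0,0],"spin":0},{"translation":[0,0,0],"spin":0},{"translation":[0,0,0],"spin":0}]' 1 35; python3 - <<'E'
from h import *
s=plan(.5515,-.1593,.069,66)
E
```

```text
time: 4.75
ee_pos: [0.5526, -0.1594, 0.0714]
eef_rot: [0.593, 0.384, -0.592, 0.387]
ft_force: [-0.4, -0.6, 0.1]
width: 0.0351
t 4.75 pos [ 0.5526 -0.1594  0.0714] toolx [ 0.0036 -0.0031 -1.    ] tool z dir -113.90 spin needed 0.10 w 0.0351 F [-0.4 -0.6  0.1] T [-0.06 -0.09 -0.  ]
shift tool cm, now: [ 0.2393 -0.1049  0.0369]
shift tool cm, after spin: [ 0.2393 -0.1049  0.0371]
```

```bash
python3 -m inch '[{"translation":[0.2,0,0],"spin":0},{"translation":[0,0,0],"spin":0},{"translation":[0,0,0],"spin":0},{"translation":[0,0,0],"spin":0},{"translation":[0,0,0],"spin":0}]' 1 35; python3 - <<'E'
from h import *
s=plan(.5515,-.1593,.069,66)
E
```

```text
time: 5.38
ee_pos: [0.5524, -0.1593, 0.0691]
eef_rot: [0.593, 0.384, -0.592, 0.387]
ft_force: [0.5, -0.4, -0.0]
width: 0.0139
t 5.38 pos [ 0.5524 -0.1593  0.0691] toolx [ 0.003  -0.0029 -1.    ] tool z dir -113.90 spin needed 0.10 w 0.0139 F [ 0.5 -0.4 -0. ] T [ 0.01 -0.04  0.02]
shift tool cm, now: [ 0.0071 -0.0811  0.0315]
shift tool cm, after spin: [ 0.0071 -0.081   0.0316]
```

```bash
python3 -m inch '[{"translation":[-1.5,0,0],"spin":0},{"translation":[-2,0,0],"spin":0},{"translation":[-3,0,0],"spin":0},{"translation":[-3,0,0],"spin":0},{"translation":[0,0,0],"spin":0},{"translation":[0,0,0],"spin":0}]'; python3 - <<'E'
from h import *
s=plan(.5795,.1725,.165,82)
im=optics.camera("wrist")[:,:,::-1]
cv2.imwrite("pics/w3.png",im)
E
```

```text
time: 6.12
ee_pos: [0.5513, -0.1587, 0.169]
eef_rot: [0.593, 0.385, -0.592, 0.387]
ft_force: [0.3, -1.0, -2.7]
width: 0.0137
t 6.12 pos [ 0.5513 -0.1587  0.169 ] toolx [ 0.0021 -0.0025 -1.    ] tool z dir -113.87 spin needed -15.87 w 0.0137 F [ 0.3 -1.  -2.7] T [ 0.   -0.03  0.  ]
shift tool cm, now: [  0.319  -10.8258 -31.4246]
shift tool cm, after spin: [  0.319   -1.8184 -33.1873]
```

View pics/w3.png

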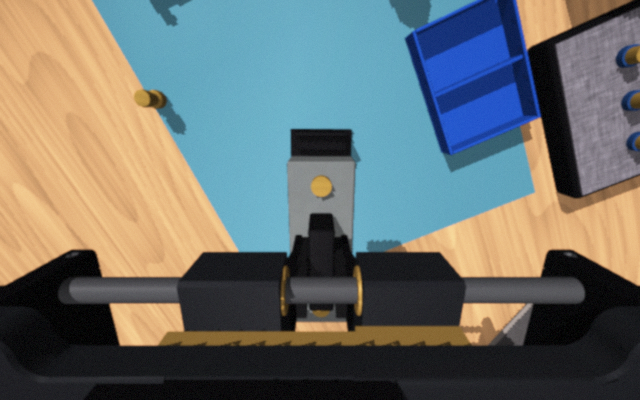

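```bash
python3 -m inch '[{"translation":[0,0,0],"spin":-8},{"translation":[0,0,0],"spin":-8},{"translation":[0,-0.4,-3],"spin":0},{"translation":[0,-0.4,-5],"spin":0},{"translation":[0,-0.4,-5],"spin":0},{"translation":[0,-0.4,-4],"spin":0},{"translation":[0,0,-2],"spin":0},{"translation":[0,0,0],"spin":0},{"translation":[0,0,0],"spin":0},{"translation":[0,0,0],"spin":0}]'; python3 - <<'E'
from h import *
s=plan(.5795,.1725,.165,82)
im=optics.camera("wrist")[:,:,::-1]
np.save("s4.npy",s)
cv2.imwrite("pics/w4.png",im)
E
```

```text
time: 7.42
ee_pos: [0.555, 0.0346, 0.1584]
eef_rot: [-0.528, -0.469, 0.535, -0.463]
ft_force: [0.2, 0.4, -2.7]
width: 0.0136
t 7.42 pos [0.555  0.0346 0.1584] toolx [-0.0131  0.0001 -0.9999] tool z dir -97.51 spin needed 0.49 w 0.0136 F [ 0.2  0.4 -2.7] T [-0.01 -0.08  0.01]
shift tool cm, now: [ -0.6939   0.6218 -13.9907]
shift tool cm, after spin: [ -0.6939   0.502  -13.9955]
```

View pics/w4.png

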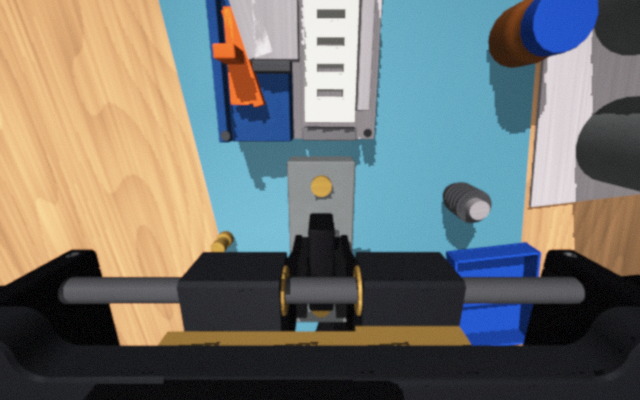

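The wrist view shows four slots of the strip at about x = 330, rows 14–93, with the cartridge's leading button at (321,187). The orange wedge is at (235,60). I'll enlarge it to measure.

```bash
python3 - <<'E'
import cv2
s=cv2.imread("pics/w4.png")
cv2.imwrite("pics/w4c.png",cv2.resize(s[0:200,200:400],None,fx=3,fy=3,interpolation=cv2.INTER_CUBIC))
E
```

```text
(no output)
```

View pics/w4c.png

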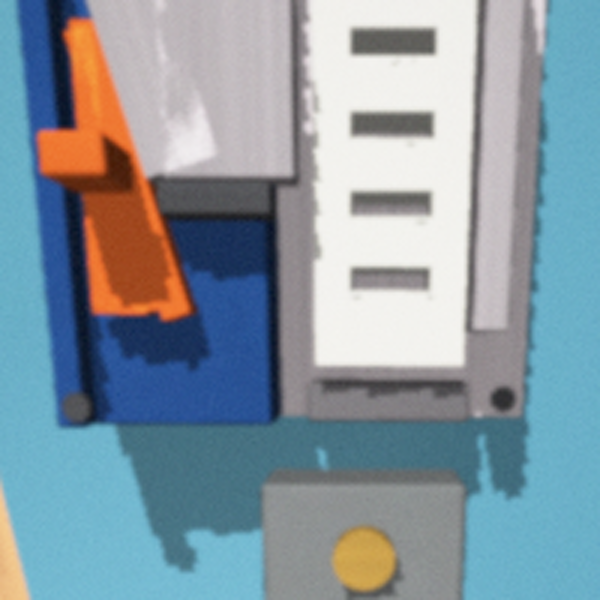

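```bash
python3 - <<'E'
from h import *
s=np.load("s4.npy",allow_pickle=True).item()
M=R.from_quat(s["eef_rot"]).as_matrix();p0=s["ee_pos"]
f=lambda uv,z:ray("wrist",crop(uv,3,200,0),z,s)
p=f([(393,41),(392,124),(391,204),(390,279)],.034);print(p*1000)
d=p[0]-p[-1];print("ang",np.degrees(np.arctan2(d[1],d[0])),np.linalg.norm(d)*1000)
print("strip near edge",f([(315,367),(466,367)],.034)*1000)
print("screws",f([(78,408)],.052)*1000,f([(502,399)],.008)*1000)
print("tab",f([(37,132),(104,132),(103,176),(40,176)],.078)*1000,f([(37,132),(104,132),(103,176),(40,176)],.078).mean(0)*1000)
print("anvil inner",f([(473,328),(484,0)],.052)*1000)
# cartridge in tool frame: plane tool x = a
m=optics.camera_model("wrist");K=m["camera_matrix"];T=m["tool_from_camera"]
def tool(uv,a):
    uv=crop(uv,3,200,0); d=np.c_[(uv-K[:2,2])/K[0,0],np.ones(len(uv))]@T[:3,:3].T
    return (T[:3,3]+d*((a-T[0,3])/d[:,0])[:,None])*1000
print("cart corners tool",tool([(265,487),(463,487)],.021)); print("btn",tool([(364,558)],.018))
print("lower front edge",tool([(267,470),(459,470)],.043))
E
```

```text
[[581.6233 190.5751  34.    ]
 [578.9259 170.789   34.    ]
 [576.1821 150.7385  34.    ]
 [573.4629 131.0019  34.    ]]
ang 82.2000896627848 60.12958883379553
strip near edge [[548.2011 109.4767  34.    ]
 [592.9315 103.5769  34.    ]]
screws [[480.9965 107.6255  52.    ]] [[606.1313  90.6449   8.    ]]
tab [[494.9189 171.3441  78.    ]
 [510.4709 169.2361  78.    ]
 [508.1859 160.1642  78.    ]
 [493.3584 162.1645  78.    ]] [501.7335 165.7272  78.    ]
anvil inner [[594.1708 114.4672  52.    ]
 [604.1642 191.3327  52.    ]]
cart corners tool [[ 21.     -18.9942 -54.701 ]
 [ 21.      19.0299 -54.6938]]
btn [[ 18.       0.0224 -41.4153]]
lower front edge [[ 43.     -21.0047 -54.7307]
 [ 43.      20.5065 -54.721 ]]
```

```bash
python3 -m inch '[{"translation":[0,0.2,-3],"spin":0.3},{"translation":[0,0.2,-4],"spin":0},{"translation":[0,0.1,-4],"spin":0},{"translation":[0,0,-2],"spin":0},{"translation":[0,0,0],"spin":0},{"translation":[0,0,0],"spin":0},{"translation":[0,0,0],"spin":0}]'; python3 - <<'E'
from h import *
s=plan(.5793,.1718,.105,82.1)
E
```

```text
time: 8.35
ee_pos: [0.5802, 0.1563, 0.1571]
eef_rot: [-0.532, -0.463, 0.541, -0.459]
ft_force: [0.5, -1.0, -1.4]
width: 0.0135
t 8.35 pos [0.5802 0.1563 0.1571] toolx [-0.0134 -0.0036 -0.9999] tool z dir -98.60 spin needed -0.70 w 0.0135 F [ 0.5 -1.  -1.4] T [-0.03 -0.08 -0.01]
shift tool cm, now: [ 5.2065 -0.2591 -1.5495]
shift tool cm, after spin: [ 5.2065 -0.24   -1.5526]
```

```bash
python3 -m inch '[{"translation":[1.5,-0.2,-1.5],"spin":-0.7},{"translation":[2,0,0],"spin":0},{"translation":[1,0,0],"spin":0},{"translation":[0,0,0],"spin":0},{"translation":[0,0,0],"spin":0},{"translation":[0,0,0],"spin":0}]'; python3 - <<'E'
from h import *
s=plan(.580,.1720,.105,82.1)
for n in ("scene","wrist"): cv2.imwrite(f"pics/{n}5.png",optics.camera(n)[:,:,::-1])
i=cv2.imread("pics/scene5.png");cv2.imwrite("pics/s5c.png",cv2.resize(i[110:215,310:430],None,fx=6,fy=5.5,interpolation=cv2.INTER_CUBIC))
E
```

```text
time: 9.1
ee_pos: [0.5797, 0.1702, 0.108]
eef_rot: [-0.529, -0.466, 0.539, -0.462]
ft_force: [0.3, 0.6, -2.7]
width: 0.0139
t 9.10 pos [0.5797 0.1702 0.108 ] toolx [-0.0148 -0.0046 -0.9999] tool z dir -97.98 spin needed -0.08 w 0.0139 F [ 0.3  0.6 -2.7] T [-0.   -0.12  0.01]
shift tool cm, now: [ 0.2961  0.0121 -0.1847]
shift tool cm, after spin: [ 0.2961  0.0124 -0.1847]
```

View pics/s5c.png

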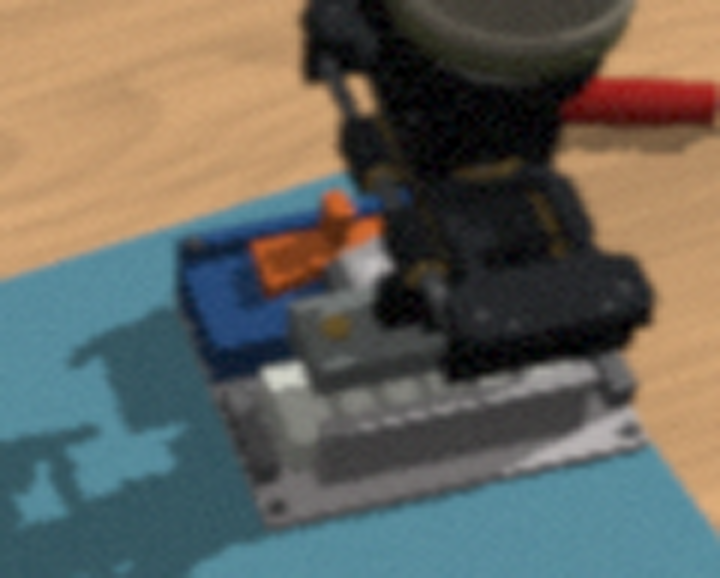

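View pics/wrist5.png

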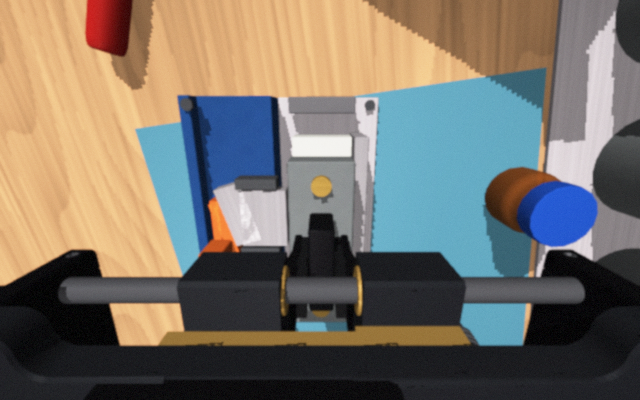

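The wrist view shows the cartridge lined up over the strip. The strip's far edge is at row ~135 (x 291–354), so I can check the alignment from it.

```bash
python3 - <<'E'
from h import *
i=cv2.imread("pics/wrist5.png");c=cv2.resize(i[90:220,260:400],None,fx=5,fy=4.5,interpolation=cv2.INTER_CUBIC)
cv2.imwrite("pics/w5c.png",c)
s=r.read_state()
p=ray("wrist",[(291.5,135),(351.5,135)],.034,s)
print(p*1000); e=np.array([np.cos(np.radians(82.1)),np.sin(np.radians(82.1)),0]); print((p.mean(0)-.064*e)*1000)
E
```

```text
[[566.0981 238.273   34.    ]
 [609.966  232.1534  34.    ]]
[579.2356 171.8206  34.    ]
```

View pics/w5c.png

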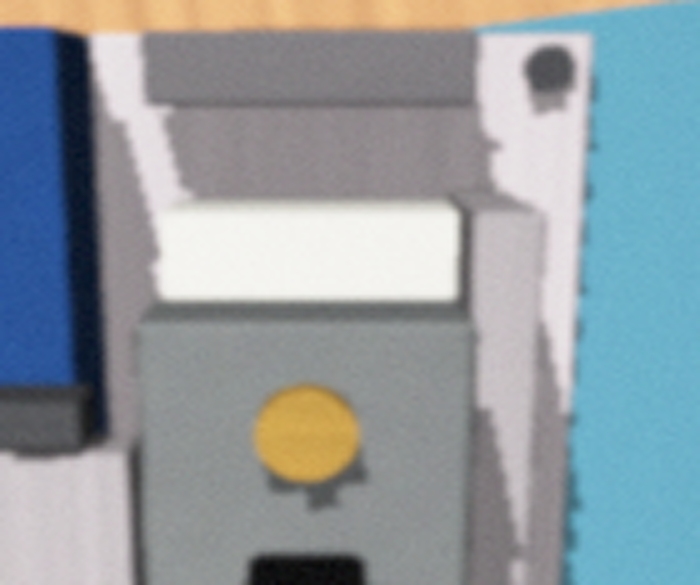

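```bash
python3 -m inch '[{"translation":[0.5,0,-0.18],"spin":0},{"translation":[0.4,0,0],"spin":0},{"translation":[0,0,0],"spin":0},{"translation":[0,0,0],"spin":0}]'; python3 - <<'E'
from h import *
s=plan(.580,.1720,.093,82.1)
E
```

```text
time: 9.7
ee_pos: [0.58, 0.1721, 0.0988]
eef_rot: [-0.529, -0.466, 0.538, -0.462]
ft_force: [-0.9, 0.2, -3.2]
width: 0.014
t 9.70 pos [0.58   0.1721 0.0988] toolx [-0.0139 -0.0045 -0.9999] tool z dir -97.98 spin needed -0.08 w 0.0140 F [-0.9  0.2 -3.2] T [-0.01 -0.09  0.02]
shift tool cm, now: [0.5769 0.0053 0.0102]
shift tool cm, after spin: [0.5769 0.0053 0.0102]
```

```bash
python3 -m inch '[{"translation":[0.4,0,0],"spin":0},{"translation":[0.2,0,0],"spin":0},{"translation":[0.2,0,0],"spin":0}]'; python3 -m inch '[{"translation":[0.2,0,0],"spin":0},{"translation":[0.2,0,0],"spin":0}]';python3 - <<'E'
from h import *
s=plan(.580,.1720,.077,82.1)
E
```

```text
time: 10.07
ee_pos: [0.58, 0.1721, 0.0904]
eef_rot: [-0.529, -0.466, 0.538, -0.462]
ft_force: [-0.6, -0.2, -2.2]
width: 0.0136
time: 10.32
ee_pos: [0.58, 0.1721, 0.0861]
eef_rot: [-0.529, -0.466, 0.538, -0.462]
ft_force: [0.7, -0.1, -2.8]
width: 0.0137
t 10.32 pos [0.58   0.1721 0.0861] toolx [-0.0137 -0.0044 -0.9999] tool z dir -97.99 spin needed -0.09 w 0.0137 F [ 0.7 -0.1 -2.8] T [ 0.02 -0.14  0.02]
shift tool cm, now: [ 0.9073  0.0174 -0.0003]
shift tool cm, after spin: [ 0.9073  0.0174 -0.0002]
```

```bash
python3 -m inch '[{"translation":[0.2,0,0],"spin":0},{"translation":[0.2,0,0],"spin":0},{"translation":[0.2,0,0],"spin":0}]'; python3 -m inch '[{"translation":[0.15,0,0],"spin":0},{"translation":[0.15,0,0],"spin":0}]';python3 -m inch '[{"translation":[0.1,0,0],"spin":0},{"translation":[0.1,0,0],"spin":0}]'
```

```text
time: 10.7
ee_pos: [0.5799, 0.172, 0.0797]
eef_rot: [-0.529, -0.466, 0.538, -0.462]
ft_force: [0.3, -0.9, -2.2]
width: 0.0138
time: 10.95
ee_pos: [0.5798, 0.1719, 0.0773]
eef_rot: [-0.529, -0.466, 0.538, -0.462]
ft_force: [-7.1, -3.3, 15.7]
width: 0.0139
time: 11.2
ee_pos: [0.5799, 0.1719, 0.0773]
eef_rot: [-0.529, -0.465, 0.539, -0.462]
ft_force: [-5.3, -3.0, 8.4]
width: 0.0138
```

```bash
python3 -m inch '[{"translation":[0.3,0,0],"spin":0},{"translation":[0.3,0,0],"spin":0}]'; python3 -m inch '[{"translation":[0,0,0],"spin":0},{"translation":[0,0,0],"spin":0},{"translation":[0,0,0],"spin":0},{"translation":[0,0,0],"spin":0}]' 0.5;  python3 - <<'E'
from h import *
s=plan(.580,.1720,.15,82.1)
for n in ("scene","wrist"): cv2.imwrite(f"pics/{n}6.png",optics.camera(n)[:,:,::-1])
i=cv2.imread("pics/scene6.png");cv2.imwrite("pics/s6c.png",cv2.resize(i[110:215,310:430],None,fx=6,fy=5.5,interpolation=cv2.INTER_CUBIC))
E
```

```text
time: 11.45
ee_pos: [0.5797, 0.172, 0.077]
eef_rot: [-0.529, -0.464, 0.539, -0.463]
ft_force: [-14.8, -7.2, 31.4]
width: 0.0136
time: 11.95
ee_pos: [0.5806, 0.1724, 0.0782]
eef_rot: [-0.529, -0.464, 0.538, -0.463]
ft_force: [-1.0, -0.1, 0.8]
width: 0.0411
t 11.95 pos [0.5806 0.1724 0.0782] toolx [-0.0101 -0.0078 -0.9999] tool z dir -98.03 spin needed -0.13 w 0.0411 F [-1.  -0.1  0.8] T [-0.06 -0.1   0.01]
shift tool cm, now: [-7.1776 -0.1147  0.1163]
shift tool cm, after spin: [-7.1776 -0.1149  0.116 ]
```

View pics/s6c.png

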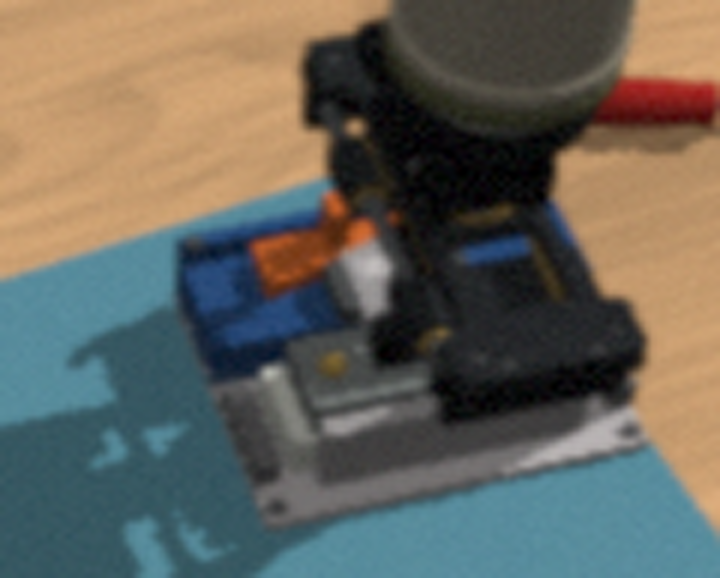

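View pics/wrist6.png

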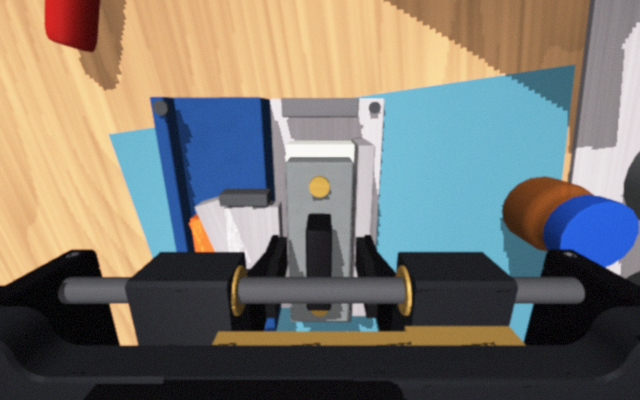

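```bash
python3 -m inch '[{"translation":[-2,0,0],"spin":0},{"translation":[-3,0,0],"spin":0},{"translation":[-4,0,0],"spin":0},{"translation":[0,0,0],"spin":0},{"translation":[0,0,0],"spin":0}]' 0.5; python3 - <<'E'
from h import *
s=plan(.4974,.1364,.15,82.1)
E
```

```text
time: 12.68
ee_pos: [0.5818, 0.1737, 0.1756]
eef_rot: [-0.53, -0.464, 0.537, -0.464]
ft_force: [-0.7, 0.1, -0.5]
width: 0.0435
t 12.68 pos [0.5818 0.1737 0.1756] toolx [-0.0081 -0.0068 -0.9999] tool z dir -98.00 spin needed -0.10 w 0.0435 F [-0.7  0.1 -0.5] T [-0.05 -0.15  0.02]
shift tool cm, now: [ 2.6507 -7.82    4.8506]
shift tool cm, after spin: [ 2.6507 -7.8282  4.8373]
```

Cartridge released cleanly with the gripper clear. I'll move next to the -y side of the tab, with the jaws shut.

```bash
python3 -m inch '[{"translation":[0,-2,3],"spin":0},{"translation":[0,-3,3],"spin":0},{"translation":[0,-3,3],"spin":0},{"translation":[0,0,2],"spin":0},{"translation":[0,0,0],"spin":0},{"translation":[0,0,0],"spin":0},{"translation":[0,0,0],"spin":0}]' 1 20; python3 - <<'E'
from h import *
s=plan(.4974,.1364,.079,82.1)
i=optics.camera("wrist")[:,:,::-1]
np.save("s7.npy",s)
cv2.imwrite("pics/w7.png",i)
E
```

```text
time: 13.55
ee_pos: [0.4829, 0.0751, 0.1746]
eef_rot: [-0.529, -0.466, 0.538, -0.463]
ft_force: [-0.0, 0.5, -0.5]
width: 0.0002
t 13.55 pos [0.4829 0.0751 0.1746] toolx [-0.0127 -0.0056 -0.9999] tool z dir -97.90 spin needed 0.00 w 0.0002 F [-0.   0.5 -0.5] T [-0.07 -0.11 -0.01]
shift tool cm, now: [ 9.5083  0.703  -6.3421]
shift tool cm, after spin: [ 9.5083  0.7028 -6.3421]
```

View pics/w7.png

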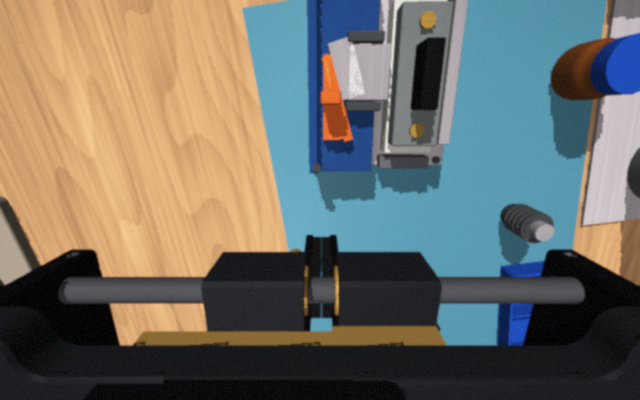

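```bash
python3 - <<'E'
import cv2
i=cv2.imread("pics/w7.png");cv2.imwrite("pics/w7c.png",cv2.resize(i[0:185,300:480],None,fx=4,fy=3.2,interpolation=cv2.INTER_CUBIC))
E
```

```text
(no output)
```

View pics/w7c.png

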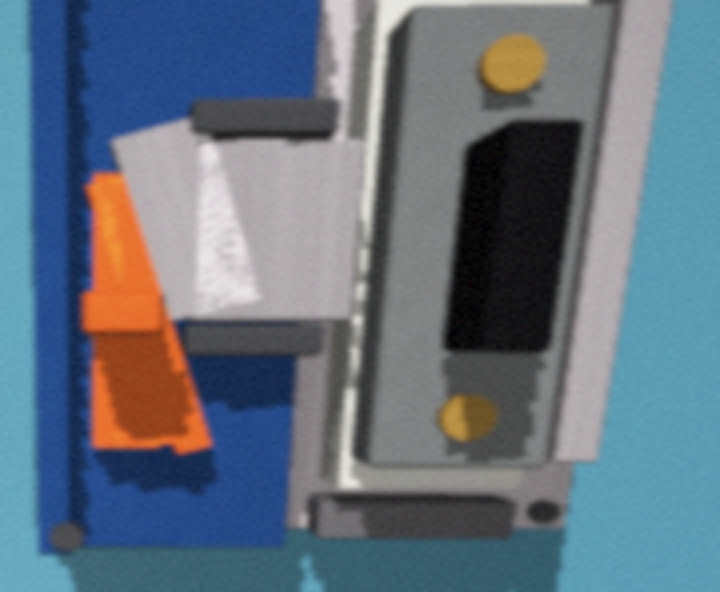

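```bash
python3 - <<'E'
from h import *
s=np.load("s7.npy",allow_pickle=True).item()
def c(uv): uv=np.array(uv,float); return np.c_[(uv[:,0]+.5)/4-.5+300,(uv[:,1]+.5)/3.2-.5]
f=lambda uv,z:ray("wrist",c(uv),z,s)*1000
p=f([(82,293),(162,293),(159,331),(82,331)],.078);print("tab",p,p.mean(0))
M=R.from_quat(s["eef_rot"]).as_matrix()
g=lambda P:((P/1000-s["ee_pos"])@M*100)
print("in tool cm",g(p), "rail",g(f([(35,300),(68,300)],.052)),g(f([(35,300),(68,300)],.062)))
p=f([(512,63),(468,417)],.059);print("btn",p,p.mean(0),np.linalg.norm(p[0]-p[1]))
E
```

```text
tab [[494.3205 171.3143  78.    ]
 [509.7363 169.1527  78.    ]
 [508.1189 160.5481  78.    ]
 [493.1039 162.6456  78.    ]] [501.3199 165.9152  78.    ]
in tool cm [[ 9.5926 -0.0808 -9.7587]
 [ 9.5742  1.4757 -9.7564]
 [ 9.5811  1.4339 -8.8819]
 [ 9.599  -0.0821 -8.8834]] rail [[12.2051 -1.111  -9.7474]
 [12.1966 -0.397  -9.7464]] [[11.2049 -1.0679 -9.6908]
 [11.1968 -0.3806 -9.6898]]
btn [[584.6162 212.7486  59.    ]
 [572.8906 129.5408  59.    ]] [578.7534 171.1447  59.    ] 84.02991149797045
```

```bash
python3 -m inch '[{"translation":[0,0.4,-3],"spin":0},{"translation":[0,0.4,-3],"spin":0},{"translation":[2,0,0],"spin":0},{"translation":[3,0,0],"spin":0},{"translation":[2,0,0],"spin":0},{"translation":[0,0,0],"spin":0},{"translation":[0,0,0],"spin":0}]'; python3 - <<'E'
from h import *
s=plan(.4975,.1370,.078,82.1)
E
```

```text
time: 14.48
ee_pos: [0.4996, 0.1407, 0.1026]
eef_rot: [-0.528, -0.469, 0.536, -0.463]
ft_force: [0.7, -1.5, 0.9]
width: 0.0002
t 14.47 pos [0.4996 0.1407 0.1026] toolx [-0.0129 -0.0012 -0.9999] tool z dir -97.56 spin needed 0.34 w 0.0002 F [ 0.7 -1.5  0.9] T [-0.02 -0.15 -0.06]
shift tool cm, now: [ 2.4586 -0.1277  0.386 ]
shift tool cm, after spin: [ 2.4586 -0.1254  0.3868]
```

```bash
python3 -m inch '[{"translation":[1.2,0,0],"spin":0.3},{"translation":[1,0,0],"spin":0},{"translation":[0,0,0],"spin":0},{"translation":[0,0,0],"spin":0}]'; python3 - <<'E'
from h import *
s=plan(.4975,.1370,.078,82.1)
for n in ("scene","wrist"): cv2.imwrite(f"pics/{n}8.png",optics.camera(n)[:,:,::-1])
i=cv2.imread("pics/scene8.png");cv2.imwrite("pics/s8c.png",cv2.resize(i[110:215,310:430],None,fx=6,fy=5.5,interpolation=cv2.INTER_CUBIC))
E
```

```text
time: 14.98
ee_pos: [0.5002, 0.1408, 0.0804]
eef_rot: [-0.53, -0.467, 0.536, -0.462]
ft_force: [0.1, -0.5, -0.8]
width: 0.0006
t 14.97 pos [0.5002 0.1408 0.0804] toolx [-0.0108 -0.0011 -0.9999] tool z dir -97.90 spin needed 0.00 w 0.0006 F [ 0.1 -0.5 -0.8] T [-0.02 -0.07 -0.03]
shift tool cm, now: [ 0.2461 -0.2115  0.4151]
shift tool cm, after spin: [ 0.2461 -0.2115  0.4151]
```

View pics/s8c.png

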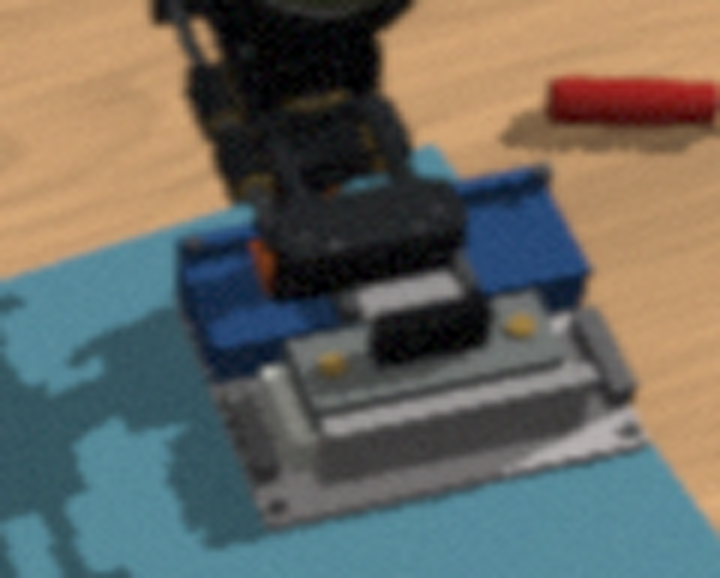

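View pics/wrist8.png

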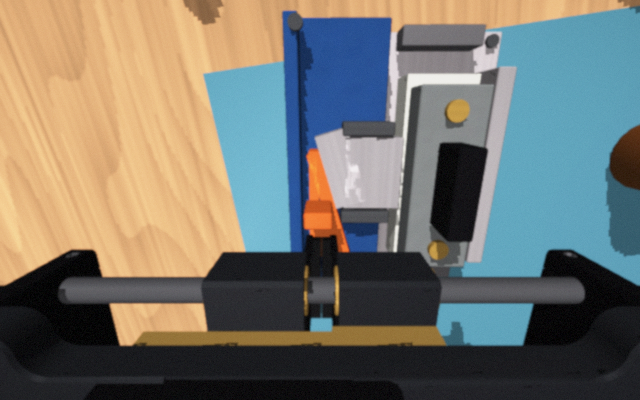

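The fingers are about 1 cm behind the tab, at (320,215) in the wrist view, with the fingertips above the rail. Now I'll push it in small steps.

```bash
python3 -m inch '[{"translation":[0,0,-0.5],"spin":0},{"translation":[0,0,-0.4],"spin":0},{"translation":[0,0,-0.4],"spin":0},{"translation":[0,0,-0.4],"spin":0}]'; python3 -m inch '[{"translation":[0,0,-0.4],"spin":0},{"translation":[0,0,-0.4],"spin":0},{"translation":[0,0,-0.4],"spin":0}]'
```

```text
time: 15.58
ee_pos: [0.5028, 0.1569, 0.0808]
eef_rot: [-0.53, -0.465, 0.537, -0.462]
ft_force: [-1.8, -5.2, 3.2]
width: 0.0005
time: 15.95
ee_pos: [0.5044, 0.1687, 0.0809]
eef_rot: [-0.529, -0.465, 0.538, -0.463]
ft_force: [-1.7, -4.9, 3.8]
width: 0.0005
```

```bash
python3 -c "
from h import *
plan(.501,.166,.08,82.1)"
```

```text
t 15.95 pos [0.5044 0.1687 0.0809] toolx [-0.0117 -0.0055 -0.9999] tool z dir -98.02 spin needed -0.12 w 0.0005 F [-1.7 -4.9  3.8] T [-1.1   0.39  0.08]
shift tool cm, now: [ 0.0906 -0.2982  0.3175]
shift tool cm, after spin: [ 0.0906 -0.2988  0.3169]
```

```bash
python3 -m inch '[{"translation":[0,0,-0.3],"spin":0},{"translation":[0,0,-0.3],"spin":0}]'; python3 -m inch '[{"translation":[0,0,-0.2],"spin":0},{"translation":[0,0,-0.2],"spin":0}]'; python3 -m inch '[{"translation":[0,0,-0.2],"spin":0},{"translation":[0,0,-0.2],"spin":0}]'
```

```text
time: 16.2
ee_pos: [0.5052, 0.1747, 0.0809]
eef_rot: [-0.529, -0.465, 0.539, -0.463]
ft_force: [-2.0, -5.3, 4.3]
width: 0.0004
time: 16.45
ee_pos: [0.5056, 0.1776, 0.0808]
eef_rot: [-0.528, -0.464, 0.54, -0.463]
ft_force: [-3.9, -11.9, 9.5]
width: 0.0007
time: 16.7
ee_pos: [0.5057, 0.1777, 0.0808]
eef_rot: [-0.527, -0.462, 0.543, -0.463]
ft_force: [-5.5, -11.4, 10.4]
width: 0.0006
```

```bash
python3 -m inch '[{"translation":[0,0,-0.4],"spin":0},{"translation":[0,0,-0.4],"spin":0}]'; python3 -m inch '[{"translation":[0,0,-0.5],"spin":0},{"translation":[0,0,-0.5],"spin":0}]'; python3 -c "
from h import *
plan(.501,.166,.08,82.1)"
```

```text
time: 16.95
ee_pos: [0.5059, 0.1784, 0.0806]
eef_rot: [-0.523, -0.459, 0.548, -0.464]
ft_force: [-9.2, -19.6, 18.8]
width: -0.0001
time: 17.2
ee_pos: [0.5062, 0.1787, 0.0805]
eef_rot: [-0.519, -0.454, 0.555, -0.465]
ft_force: [-11.3, -22.9, 21.8]
width: 0.0003
t 17.20 pos [0.5062 0.1787 0.0805] toolx [-0.0283 -0.0453 -0.9986] tool z dir -98.83 spin needed -0.93 w 0.0003 F [-11.3 -22.9  21.8] T [-5.09  2.69  0.23]
shift tool cm, now: [ 0.1237 -0.3127  1.3258]
shift tool cm, after spin: [ 0.1237 -0.3343  1.3206]
```

```bash
python3 -m inch '[{"translation":[0,0,0.5],"spin":0},{"translation":[0,0,1],"spin":0},{"translation":[0,0,1],"spin":0},{"translation":[-2,0,0],"spin":0},{"translation":[-3,0,0],"spin":0},{"translation":[-4,0,0],"spin":0},{"translation":[-1,0,3],"spin":0},{"translation":[0,0,5],"spin":0},{"translation":[0,0,4],"spin":0},{"translation":[0,0,0],"spin":0},{"translation":[0,0,0],"spin":0}]'; python3 - <<'E'
from h import *
s=plan(.4975,.1370,.078,82.1)
np.save("s9.npy",s)
for n in ("scene","wrist","top"): cv2.imwrite(f"pics/{n}9.png",optics.camera(n)[:,:,::-1])
i=cv2.imread("pics/scene9.png");cv2.imwrite("pics/s9c.png",cv2.resize(i[110:215,310:430],None,fx=6,fy=5.5,interpolation=cv2.INTER_CUBIC))
E
```

```text
time: 18.58
ee_pos: [0.4886, 0.0433, 0.2007]
eef_rot: [-0.522, -0.456, 0.548, -0.468]
ft_force: [-0.7, 0.5, -1.0]
width: 0.0002
t 18.57 pos [0.4886 0.0433 0.2007] toolx [-0.0161 -0.0375 -0.9992] tool z dir -98.40 spin needed -0.50 w 0.0002 F [-0.7  0.5 -1. ] T [-0.   -0.1  -0.01]
shift tool cm, now: [11.8918 -0.3657 -9.8799]
shift tool cm, after spin: [11.8918 -0.2791 -9.8827]
```

View pics/s9c.png

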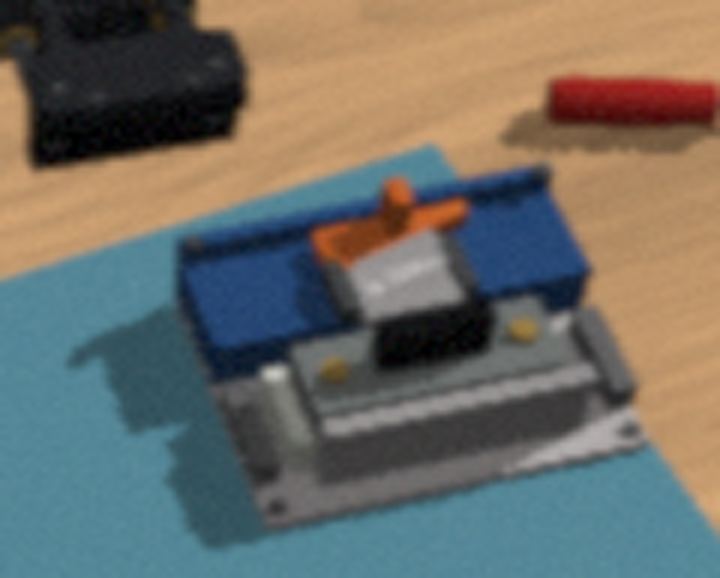

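View pics/wrist9.png

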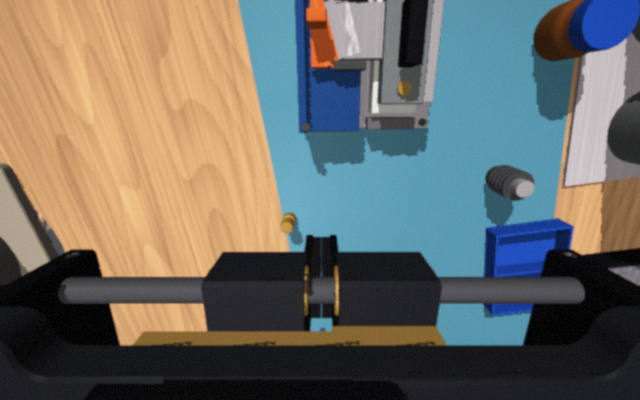

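```bash
python3 - <<'E'
import cv2
i=cv2.imread("pics/wrist9.png");cv2.imwrite("pics/w9c.png",cv2.resize(i[0:140,290:450],None,fx=4.5,fy=4.2,interpolation=cv2.INTER_CUBIC))
i=cv2.imread("pics/top9.png");cv2.imwrite("pics/t9c.png",cv2.resize(i[170:245,215:305],None,fx=8,fy=8,interpolation=cv2.INTER_CUBIC))
E
```

```text
(no output)
```

View pics/w9c.png

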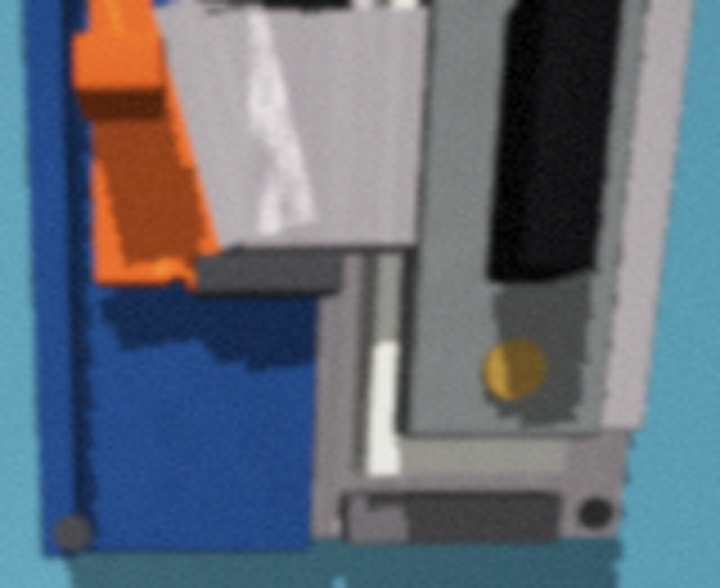

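View pics/t9c.png

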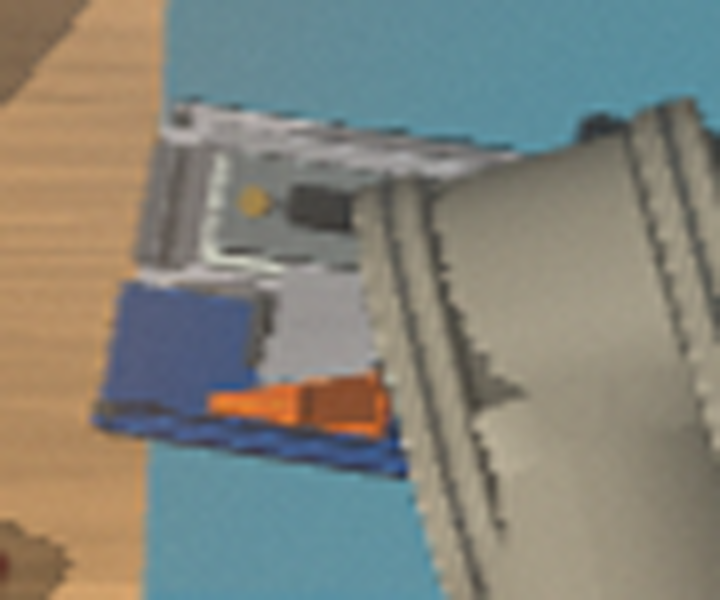

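```bash
python3 - <<'E'
from h import *
s=np.load("s9.npy",allow_pickle=True).item()
def c(uv): uv=np.array(uv,float); return np.c_[(uv[:,0]+.5)/4.5-.5+290,(uv[:,1]+.5)/4.2-.5]
f=lambda uv,z:ray("wrist",c(uv),z,s)*1000
p=f([(74,33),(158,33),(161,88),(76,88)],.078);m=p.mean(0);print(p,m)
e=np.array([np.cos(np.radians(82.1)),np.sin(np.radians(82.1)),0]);x=np.array([e[1],-e[0],0])
print("moved y",(m-[501.4,165.8,78])@e,"x",(m-[501.4,165.8,78])@x)
C=np.array([579.2,171.4,0])
print("nose x",[(q-C)@x for q in f([(415,245),(428,10)],.052)],"cart left edge",[(q-C)@x for q in f([(408,430),(425,60)],.056)],"anvil",[(q-C)@x for q in f([(602,430),(637,60)],.052)],"screws",[(q-C)@x for q in f([(595,513)],.008)])
E
```

```text
[[498.4047 199.0044  78.    ]
 [512.847  196.8086  78.    ]
 [512.1    187.9335  78.    ]
 [497.2929 190.1783  78.    ]] [505.1612 193.4812  78.    ]
moved y 27.93543895481544 x -0.07916549899016564
nose x [np.float64(-17.886464732677243), np.float64(-18.035454394758712)] cart left edge [np.float64(-17.7992403588474), np.float64(-18.757449326238145)] anvil [np.float64(23.52026242114688), np.float64(22.41653889504066)] screws [np.float64(38.129296061619684)]
```

```bash
python3 - <<'E'
from h import *
s=np.load("s7.npy",allow_pickle=True).item()
e=np.array([np.cos(np.radians(82.1)),np.sin(np.radians(82.1)),0]);x=np.array([e[1],-e[0],0]);C=np.array([579.2,171.4,0])
def c(uv): uv=np.array(uv,float); return np.c_[(uv[:,0]+.5)/4-.5+300,(uv[:,1]+.5)/3.2-.5]
f=lambda uv,z:ray("wrist",c(uv),z,s)*1000
print("nose before",[(q-C)@x for q in f([(351,318),(361,142)],.052)],"cart",[(q-C)@x for q in f([(360,460),(412,10)],.056)],"anvil",[(q-C)@x for q in f([(553,460),(612,10)],.052)])
E
```

```text
nose before [np.float64(-26.207414872162296), np.float64(-27.1068237729416)] cart [np.float64(-22.424604159639873), np.float64(-20.056063059972782)] anvil [np.float64(21.956796545956056), np.float64(20.190994751205665)]
```

The tab moved 28 mm, the bar is about 9 mm forward and the cartridge is against the anvil. One more look from closer will confirm the cartridge is still home and level.

```bash
python3 -m inch '[{"translation":[0,1,-3],"spin":0},{"translation":[0,2,-3],"spin":0},{"translation":[0,2,-1],"spin":0},{"translation":[0,0,0],"spin":0},{"translation":[0,0,0],"spin":0},{"translation":[0,0,0],"spin":0}]'; python3 - <<'E'
from h import *
s=plan(.4975,.1370,.078,82.1)
np.save("s10.npy",s)
i=optics.camera("wrist")[:,:,::-1];cv2.imwrite("pics/w10.png",i)
cv2.imwrite("pics/w10c.png",cv2.resize(i[0:185,280:460],None,fx=4,fy=3.2,interpolation=cv2.INTER_CUBIC))
E
```

```text
time: 19.48
ee_pos: [0.5479, 0.1116, 0.1959]
eef_rot: [-0.52, -0.459, 0.547, -0.469]
ft_force: [0.0, -0.2, 0.1]
width: 0.0003
t 19.48 pos [0.5479 0.1116 0.1959] toolx [-0.0193 -0.0359 -0.9992] tool z dir -98.00 spin needed -0.10 w 0.0003 F [ 0.  -0.2  0.1] T [ 0.08 -0.12  0.02]
shift tool cm, now: [11.7895 -5.1779 -2.2635]
shift tool cm, after spin: [11.7895 -5.1738 -2.273 ]
```

View pics/w10c.png

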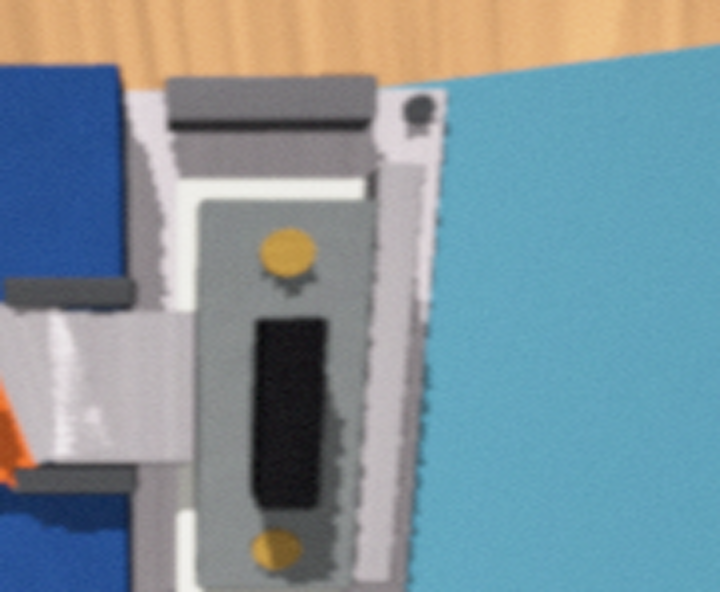

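```bash
python3 - <<'E'
from h import *
s=np.load("s10.npy",allow_pickle=True).item()
def c(uv): uv=np.array(uv,float); return np.c_[(uv[:,0]+.5)/4-.5+280,(uv[:,1]+.5)/3.2-.5]
p=ray("wrist",c([(288,252),(276,549)]),.059,s)*1000
d=p[0]-p[1];print(p,p.mean(0),np.linalg.norm(d),np.degrees(np.arctan2(d[1],d[0])))
E
```

```text
[[587.3603 212.4178  59.    ]
 [575.5878 129.1982  59.    ]] [581.474 170.808  59.   ] 84.0481749939139 81.94820554025772
```

```bash
python3 -c "
from bench import close_job
print(close_job())"
```

```text
the job is handed in; nothing more can be done
None
```

The cartridge is plugged into the socket and clamped, and the job is handed in at about 19.6 s of the 72 s allowed.

- **Insertion:** I took the cartridge by its rib and measured the slots with the wrist camera. The blades went in with almost no force. It stopped at the height expected for fully home (TCP about 77 mm), and I pressed it down with about 31 N before letting go.
- **Clamping:** I shut the jaws and pushed the tab towards +y. It slid at about 5 N, then met firm resistance, where I pushed to about 23 N against the 15 N needed to jam it.

**Last checks:**
- **Wedge and bar:** the tab moved 27.9 mm and the clamp bar about 8.7 mm, which agree with each other. I work that out to about 0.032 of wedge travel, inside the 0.031–0.034 jam range. The starting position is estimated, so this is not a direct reading. I did not push the wedge again to test the jam.
- **Cartridge:** it moved about 2.7 mm onto the anvil. Its two top buttons still measure 84.0 mm apart at the fully-home height, and it is still in line with the fixture.
- **Arm and bench:** the gripper is clear of everything and reads about 0 N. I saw no sign that the other things on the bench had moved, but I did not measure their positions again.
- **Tool tilt:** the tool tilted about 2.6° under the final push. Nothing else disagreed.

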